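Set the vortex mixer to half speed

TASK

Blood tubes are waiting for the vortex mixer, the white box with the round rubber cup on top: set it to half speed by rolling its recessed thumbwheel with a fingertip on the exposed rim, until the white bar on the rim stands on top, in line with the long mark at the middle of the scale. Leave the wheel of the roller mixer, the like box with rollers and tubes on top, as it is.

Things in the scene. Friction and masses are not known exactly. Their poses are not given: they have to be found in the camera images.
- vortex_mixer: vortex mixer, fixed to the table: white box 200 (x) x 120 (y) x 70 (z) mm with a flat deck and a black rubber cup (72 wide, 30 tall, centre at x +56) on its far half. Origin: centre of its underside; x points from the robot's side to the cup, z up; yaw within 0.4 rad. Seven ticks are printed along the thumbwheel's slot; the long thick one, at x -45, is the middle of the scale.
- speed_wheel_top (a point): highest point of the vortex mixer's thumbwheel rim, fixed to the box at x -45, y -10, z 85 mm; axes as the box. The ribbed black wheel (radius 30, 20 wide, axle along the box's y, 30 mm below this point) sits in a slot 58 x 26 mm; only its top 15 mm, a hump 52 mm long in x, stands out of the deck. A white bar 6 mm wide lies across its rim. Only the cup is as high.
- speed_wheel (a joint): thumbwheel angle, rad: 0 with the white bar on top, in line with the long mark; stops at -1.2 and +1.2. It grows as the rim's top moves along the box's +x (to the cup), 30 mm per rad. Starts at 0.65 to 0.95, the bar on the cup's side, so it must roll towards -x. Friction of about 1 N at the rim keeps it where it is left; a fingertip pressed on with 3 to 20 N carries it with little slip.
- roller_rim (a point): the white bar on the thumbwheel rim of the roller mixer (the same box, slot, wheel and scale, but three rollers with two capped tubes instead of the cup); it turns with that wheel at radius 30 mm. The mixers stand side by side, either one on the left, centres at least 300 mm apart.
Things that resemble listed ones, but are neither listed nor needed, are in the scene too. Leave any green or turquoise look-alike of the vortex_mixer alone.

How it is judged:
At the end, for the whole second after the job is handed in: The vortex mixer's thumbwheel is at rest within 0.3 rad of the middle setting (the white bar within 9 mm of the top of the rim); the roller mixer's wheel is where it was (rim within 10 mm) (value of joint speed_wheel between -0.3 and 0.3 rad and velocity of joint speed_wheel between -0.1 and 0.1 rad/s and distance of roller_rim from where it was at the start of the episode below 0.01 m); the robot touches nothing.
It fails at once if the roller mixer's thumbwheel is turned by 10 mm or more at the rim (distance of roller_rim from where it was at the start of the episode above 0.01 m).
It also fails if it takes over 40 s, if anything falls off the work surface, if the arm or the gripper's body presses on something with over 40 N, if the wrist force passes 120 N, or if a joint passes its speed limit or range.

ROBOT

A 7-joint arm with a two-finger parallel gripper is mounted at the origin on the work surface. World frame = base frame: x ahead of the robot, y to its left, z up, the work surface at z = 0. Lengths are in m, angles in rad, forces in N, time in s.
With the tool pointing down it reaches from about 0.35 to 0.9 m from the base axis. Payload 8.1 kg.
Tool frame: the origin (TCP) lies at the very end of the fingers, on their centre line; the grasp point (between the pads) lies 19 mm behind it (grasp_offset is the distance from the TCP to the grasp point, in m); z points along the fingers, y is the line along which they close (so a half turn about z gives the same grasp; the last joint's range is limited). The gripper opens to 92 mm and grips with 3 to 60 N. Pads are 19 mm wide; open, the fingers measure 130 mm over their backs; the gripper's body (75 mm by 190 mm) begins 47 mm behind the grasp point.
Start: joints at [-1.376, 0.434, 0.025, 1.573, -0.012, 1.134, -0.075], TCP at [0.183, 0.597, 0.227] pointing down, gripper open.
Joint ranges: [-2.62, 2.62], [-0.44, 2.09], [-1.27, 1.32], [0.08, 2.57], [-1.32, 4.46], [0.12, 2], [-2.74, 2.74]. Speed limits (rad/s): [2.22, 2.22, 3.01, 3.01, 3.14, 3.14, 3.14].

INTERFACE

Orientations are given as a rotation vector (axis times angle).
In Python, from cell import observe, get_image, camera_params, sign_off, silhouettes, grasp_offset gives the robot as it stands. The module is installed in compiled form; this text tells all that it offers.
- The arm moves only by the tool jog_arm, never from a script. Its argument "motion" is a list that holds one entry, the list of rows, each a list of 7 numbers: the shift along the tool's x, y, z in m, then the turn, a rotation vector about the tool's x, y, z in rad, then the closure, from -1 (fully open) to 1 (shut), so that 0 is half open. In form: [[[dx, dy, dz, wx, wy, wz, hand], ...]]. A call has 1 to 10 rows; each row is the pose to reach, as a shift and turn from the pose commanded when the call began, along the tool's axes at that moment; what a row does not reach only later rows make up. A row lasts 1/12 s, in which the tool goes at most 41.7 mm and 7.16 degrees, less where a joint would pass 70% of its speed; a pose out of reach is approached as far as the arm can. A call with a gripper value outside its range is refused whole. The fingers move at their own pace and stop on an object; "force" is the grip in N (left out, the last holds). Time passes only in rows, so rows that repeat a pose let the fingers close. It gives the time, the measured TCP pose, the force, the opening and the grip force at its end, in the units of the state.
- observe(): the state, without advancing time (a new reading comes with each control period).
- get_image(name): name is "side" or "top"; returns the picture (400x640x3 uint8, red, green, blue); there is no depth.
- camera_params(name): a dict with "vertical_fov" (degrees; the focal length in pixels is half the picture's height over the tangent of half this angle, whatever the lens; pixels are square), "cx", "cy" (the principal point, pixels), "dist_coeffs" ([k1, k2, p1, p2, k3] as OpenCV has them; the pictures are not rectified), "T" (4x4, takes a point from camera to world coordinates). Camera axes: x right, y down, z forward; pixel columns grow to the right and rows downward; lengths in m; the calibration is good to about 2 mm. A picture is of the moment at which its call begins. camera_params takes no time and is no camera call.
- sign_off(): hands the job in; it is judged then, once.
Trained networks look in the newest picture that a camera, given by its name, has taken for a name from the list of things; names that differ only in an ending like _2 or _b are one class to them, and where a whole thing is asked for, a point or a joint stands for the part that bears it (a point fixed in the world has none). Each returns a list of dicts, best first, with "p" (0 to 1); they miss things now and then, are a little off and sometimes report something else, mostly with a low value. They report only what shows in the picture. A call takes as long as a camera call. They do not tell look-alikes from the thing itself.
- silhouettes(query, camera): "mask" (400x640 bool, what is visible of it) and "pixel" ([column, row] in pixels, amid what is visible of it).
The state is a dict: "clock": time; "joints": joint angles; "dq": joint speeds; "joint_efforts": joint torques, N m; "position": TCP position; "ee_rot": TCP orientation; "force": force on the tool from outside, world axes, zero at the start; "ft_torque": the same for the moment, N m; "width": opening from 0.0 (shut) to 1.0 (fully open); "gripper_force": force on a finger pad.
Only numpy, scipy, OpenCV 4.12 (cv2) and the standard library are available. Lean on these libraries where they do the work, as an engineer would, in place of code of your own. Each camera call takes 0.05 s, during which the arm holds its last target. There are 200 camera calls.

## Working session

There is one attempt and no reset: what is moved stays moved. The work goes in short steps, Python scripts to look and compute and a tool call to move; the robot and the scene stay as the last step left them, time stands still between calls to the robot, and variables do not carry over. Pictures are saved under pics/ and viewed, at most 10 in all, crops included, and the job is handed in when it is done.

Besides the shell and the picture viewer there is one more tool, called after "Request:" as a command line: name --argument value ..., lists and objects as JSON in quotes. jog_arm: Moves the arm, as the interface text tells. Its arguments: {"type":"object","properties":{"motion":{"type":"array"},"force":{"type":"number"}},"required":["motion"]}

```bash
mkdir -p pics; cat > h.py <<'E'
import numpy as np, cv2
from cell import *
def ray(cam,px):
    c=camera_params(cam); f=200/np.tan(np.radians(c["vertical_fov"])/2)
    K=np.array([[f,0,c["cx"]],[0,f,c["cy"]],[0,0,1.]]); d=np.array(c["dist_coeffs"],float)
    u=cv2.undistortPoints(np.array(px,float).reshape(-1,1,2),K,d).reshape(-1,2)
    T=np.array(c["T"]); return T[:3,3],np.c_[u,np.ones(len(u))]@T[:3,:3].T
def onz(cam,px,z):
    o,d=ray(cam,px); return o+d*((z-o[2])/d[:,2])[:,None]
def proj(cam,P):
    c=camera_params(cam); f=200/np.tan(np.radians(c["vertical_fov"])/2)
    K=np.array([[f,0,c["cx"]],[0,f,c["cy"]],[0,0,1.]]); d=np.array(c["dist_coeffs"],float)
    W=np.linalg.inv(np.array(c["T"])); 
    return cv2.projectPoints(np.array(P,float).reshape(-1,1,3),cv2.Rodrigues(W[:3,:3])[0],W[:3,3],K,d)[0].reshape(-1,2)
def save(cam,n):
    im=get_image(cam); cv2.imwrite(f"pics/{n}.png",im[...,::-1]); return im
E
python3 - <<'E'
from h import *
for c in("top","side"):
    save(c,c+"0")
    for q in("vortex_mixer","speed_wheel","speed_wheel_top"):
        for r in silhouettes(q,c):
            m=r["mask"]; print(c,q,round(r["p"],2),r["pixel"],m.sum(),
             np.round(onz(c,[r["pixel"]],.07 if q=="vortex_mixer" else .082),3), cv2.minAreaRect(np.argwhere(m)[:,::-1].astype(np.float32)))
s=observe();print(s["position"],s["ee_rot"],s["clock"])
E
```

```text
top vortex_mixer 0.93 [414.0, 270.6] 5716 [[ 0.289 -0.202  0.07 ]] ((414.9420166015625, 271.9768981933594), (94.9718017578125, 61.96840286254883), 81.99527740478516)
top vortex_mixer 0.86 [207.7, 290.4] 5914 [[0.259 0.234 0.07 ]] ((206.07057189941406, 289.1823425292969), (62.4759635925293, 97.51022338867188), 12.528807640075684)
top vortex_mixer 0.78 [385.7, 148.3] 5264 [[ 0.554 -0.153  0.07 ]] ((383.8106384277344, 147.90692138671875), (56.773292541503906, 94.38560485839844), 6.519801616668701)
top speed_wheel 0.68 [202.8, 309.7] 308 [[0.221 0.241 0.082]] ((203.3654022216797, 310.6730651855469), (12.355316162109375, 26.671791076660156), 11.309932708740234)
top speed_wheel 0.64 [386.7, 168.7] 269 [[ 0.507 -0.152  0.082]] ((386.75384521484375, 166.46925354003906), (11.039091110229492, 25.799222946166992), 7.125016689300537)
top speed_wheel 0.62 [423.6, 294.1] 333 [[ 0.241 -0.218  0.082]] ((425.3100891113281, 292.3253479003906), (27.82046127319336, 13.084206581115723), 82.40535736083984)
top speed_wheel 0.48 [386.1, 150.1] 5232 [[ 0.547 -0.152  0.082]] ((383.6564025878906, 148.373901367
[... 1657 characters left out ...]
7.731689453125, 169.9146270751953), (25.288822174072266, 10.270133018493652), 6.340191841125488)
side speed_wheel_top 0.93 [288.0, 180.0] 5042 [[ 0.521 -0.069  0.082]] ((288.080078125, 177.7437744140625), (103.91900634765625, 57.328453063964844), 17.354022979736328)
side speed_wheel_top 0.8 [365.6, 356.1] 15451 [[0.273 0.258 0.082]] ((373.9921569824219, 368.68768310546875), (190.53172302246094, 114.33915710449219), 25.132953643798828)
side speed_wheel_top 0.74 [413.1, 186.3] 5601 [[ 0.281 -0.129  0.082]] ((415.39874267578125, 185.36013793945312), (102.57313537597656, 60.7974967956543), 7.236921787261963)
[0.18340236 0.59744902 0.22664606] [ 4.66211267e-01  3.10680127e+00 -2.17353878e-04] 0.4
```

View pics/top0.png

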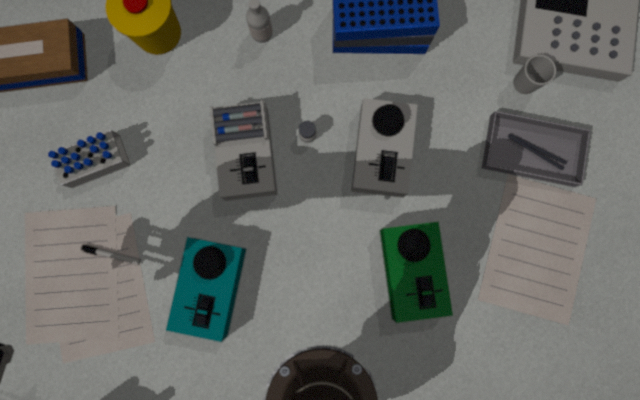

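View pics/side0.png

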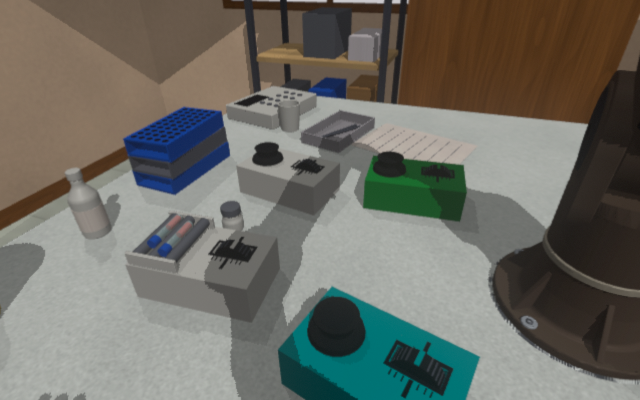

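The vortex mixer is the white box at top (384,148) / side (288,178), with its wheel near top (387,167). The roller mixer is at top (243,150), and the green and turquoise boxes are look-alikes. Next I fit the box pose to both masks.

```bash
cat > fit.py <<'E'
from h import *
from scipy.optimize import minimize
M={}
for c in("top","side"):
    r=[r for r in silhouettes("vortex_mixer",c)+silhouettes("speed_wheel_top",c) if np.hypot(*(np.array(r["pixel"])-((385,148) if c=="top" else (286,179))))<12]
    M[c]=r[0]["mask"]
a=np.linspace(0,2*np.pi,40)
box=np.array([[x,y,z] for x in(-.1,.1) for y in(-.06,.06) for z in(0,.07)])
cup=np.array([[.056+.036*np.cos(t),.036*np.sin(t),z] for t in a for z in(.07,.1)])
def tf(p,P):
    c,s=np.cos(p[2]),np.sin(p[2]); return P@np.array([[c,s,0],[-s,c,0],[0,0,1]])+[p[0],p[1],0]
def cost(p):
    L=0
    for c in M:
        m=np.zeros((400,640),np.uint8)
        for P in(box,cup):
            h=cv2.convexHull(proj(c,tf(p,P)).astype(np.float32)); cv2.fillConvexPoly(m,np.round(h*16).astype(np.int32),255,cv2.LINE_AA,4)
        g=m/255.; L+=np.abs(g-M[c]).sum()/M[c].sum()
    return L
b=min((minimize(cost,[.552,-.155,y],method="Nelder-Mead",options=dict(initial_simplex=[[.552,-.155,y],[.57,-.155,y],[.552,-.14,y],[.552,-.155,y+.1]])) for y in(-.1,.05)),key=lambda r:r.fun)
p=b.x; print(p,b.fun); np.save("p.npy",p)
w=tf(p,np.array([[-.045,-.01,.085]])); print("wheel top",w, "proj",[proj(c,w) for c in M])
for c,box_ in(("top",(345,90,80,115)),("side",(230,130,120,85))):
    im=get_image(c)[...,::-1]; x,y,ww,h=box_
    k=6; cr=cv2.resize(im[y:y+h,x:x+ww],None,fx=k if c=="side" else 5,fy=k if c=="side" else 5,interpolation=cv2.INTER_CUBIC); k=k if c=="side" else 5
    for P in tf(p,np.r_[box,[[-.045,-.01,.085],[-.019,-.01,.07],[-.071,-.01,.07]]]):
        u=(proj(c,P)[0]-[x,y]+.5)*k; cv2.circle(cr,tuple(int(v) for v in u),3,(0,0,255),-1)
    cv2.imwrite(f"pics/{c}1.png",cr)
E
python3 fit.py; python3 -c "
import cv2,numpy as np
a=cv2.imread('pics/top1.png');b=cv2.imread('pics/side1.png');b=cv2.resize(b,(400,283));H=575
o=np.zeros((H,800,3),np.uint8);o[:575,:400]=a[:575];o[:283,400:]=b;cv2.imwrite('pics/c1.png',o)"
```

```text
[ 0.56128815 -0.15171912 -0.15552229] 0.11373119320784751
wheel top [[ 0.51528231 -0.1546281   0.085     ]] proj [array([[387.97683215, 164.36775377]]), array([[306.63783731, 160.74233109]])]
```

View pics/c1.png

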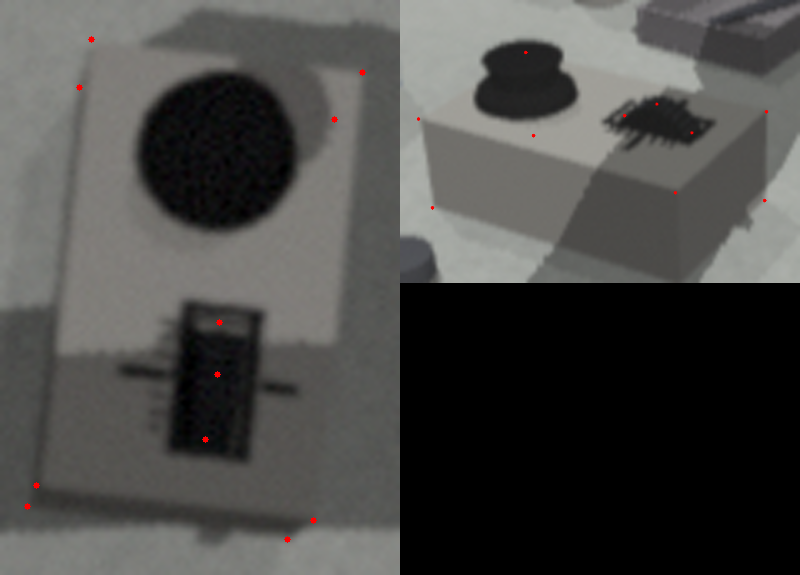

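```bash
cat > go.py <<'E'
from h import *
import sys
from scipy.spatial.transform import Rotation as R
dx,z=float(sys.argv[1]),float(sys.argv[2])
p=np.load("p.npy"); c,s=np.cos(p[2]),np.sin(p[2])
X=np.array([c,s,0]);Y=np.array([-s,c,0]);
w=np.array([p[0],p[1],0])+X*(-.045+dx)+Y*-.01; w[2]=z
S=observe(); r=R.from_rotvec(S["ee_rot"])
Rt=R.from_matrix(np.c_[np.cross(X,[0,0,-1]),X,[0,0,-1]])
print("shift",r.inv().apply(w-S["position"]).round(4),"turn",(r.inv()*Rt).as_rotvec().round(3),"tcp",S["position"].round(4),"F",np.round(S["force"],1),S["width"],S["clock"],S["joints"].round(2) if hasattr(S["joints"],"round") else S["joints"])
E
python3 go.py .012 .2
python3 - <<'E'
from h import *
p=np.load("p.npy");c,s=np.cos(p[2]),np.sin(p[2])
for t in(.5,.65,.8,.95):
    a=np.array([-.045+.03*np.sin(t),-.01]);P=[p[0]+c*a[0]-s*a[1],p[1]+s*a[0]+c*a[1],.055+.03*np.cos(t)]
    print(t,[((proj("top",[P])[0]-[345,90]+.5)*5).round()])
print(np.round(camera_params("top")["T"],3))
E
```

```text
shift [-0.5499 -0.62    0.0267] turn [ 0.    -0.     1.428] tcp [0.1834 0.5975 0.2268] F [-0.3 -0.6  0.4] 0.9988664320243986 0.7 [-1.38  0.43  0.03  1.57 -0.01  1.13 -0.08]
0.5 [array([220., 343.])]
0.65 [array([220., 336.])]
0.8 [array([220., 330.])]
0.95 [array([220., 325.])]
[[-2.700e-02 -9.930e-01  1.140e-01  3.260e-01]
 [-1.000e+00  2.700e-02  1.000e-03 -1.000e-02]
 [-4.000e-03 -1.140e-01 -9.930e-01  1.104e+00]
 [ 0.000e+00  0.000e+00  0.000e+00  1.000e+00]]
```

Request:
jog_arm --motion '[[[-0.55,-0.62,0,0,0,1.428,1],[-0.55,-0.62,0,0,0,1.428,1],[-0.55,-0.62,0,0,0,1.428,1],[-0.55,-0.62,0,0,0,1.428,1],[-0.55,-0.62,0,0,0,1.428,1],[-0.55,-0.62,0,0,0,1.428,1],[-0.55,-0.62,0,0,0,1.428,1],[-0.55,-0.62,0,0,0,1.428,1],[-0.55,-0.62,0,0,0,1.428,1],[-0.55,-0.62,0,0,0,1.428,1]]]'

```text
clock: 1.53
position: [0.3567, 0.2166, 0.2271]
ee_rot: [-2.202, -2.24, -0.002]
force: [0.7, 1.2, -0.8]
width: 0.324
gripper_force: 0.0
```

```bash
python3 go.py .013 .12
```

```text
shift [-0.3762  0.165   0.1067] turn [ 0.    -0.001  0.173] tcp [0.3567 0.2166 0.2271] F [ 0.7  1.2 -0.8] 0.3238932649480612 1.5333 [-1.05  0.08  0.41  2.07 -0.04  1.   -0.6 ]
```

Request:
jog_arm --motion '[[[-0.376,0.165,0,0,0,0.173,1],[-0.376,0.165,0,0,0,0.173,1],[-0.376,0.165,0,0,0,0.173,1],[-0.376,0.165,0,0,0,0.173,1],[-0.376,0.165,0,0,0,0.173,1],[-0.376,0.165,0,0,0,0.173,1],[-0.376,0.165,0,0,0,0.173,1],[-0.376,0.165,0,0,0,0.173,1],[-0.376,0.165,0,0,0,0.173,1],[-0.376,0.165,0,0,0,0.173,1]]]'

```text
clock: 2.37
position: [0.5306, -0.1566, 0.2269]
ee_rot: [2.382, 2.047, 0.0]
force: [0.4, 0.4, -0.0]
width: 0.004
gripper_force: 0.0
```

```bash
python3 go.py .013 .1
```

```text
shift [-0.0004 -0.0026  0.1269] turn [0.001 0.    0.005] tcp [ 0.5306 -0.1566  0.2269] F [ 0.4  0.4 -0. ] 0.004400222462511639 2.3667 [-0.33  0.36  0.7   1.79 -0.26  1.08  0.32]
```

Request:
jog_arm --motion '[[[0,-0.002,0.04,0,0,0.005,1],[0,-0.002,0.08,0,0,0.005,1],[0,-0.002,0.11,0,0,0.005,1],[0,-0.002,0.127,0,0,0.005,1],[0,-0.002,0.127,0,0,0.005,1],[0,-0.002,0.127,0,0,0.005,1]]]'

```text
clock: 2.87
position: [0.5275, -0.1535, 0.0996]
ee_rot: [-2.386, -2.042, 0.002]
force: [0.2, -0.6, 0.8]
width: 0.006
gripper_force: 0.0
```

```bash
python3 go.py .013 .085; python3 - <<'E'
from h import *
a=get_image("top")[80:200,330:450,::-1];b=get_image("side")[100:220,220:370,::-1]
cv2.imwrite("pics/c2.png",np.hstack([cv2.resize(x,None,fx=k,fy=k,interpolation=cv2.INTER_CUBIC) for x,k in((a,2.9),(b,2.9))]))
E
```

```text
shift [-0.003   0.0011  0.0145] turn [-0.001  0.     0.   ] tcp [ 0.5275 -0.1535  0.0996] F [ 0.2 -0.6  0.8] 0.006326361287019721 2.8667 [-0.25  0.51  0.61  1.94 -0.4   0.82  0.42]
```

View pics/c2.png

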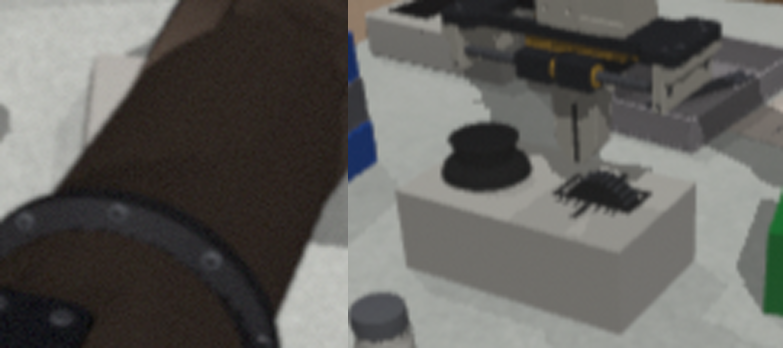

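The closed fingertips (right part, about (577,172)) hang just over the cup side of the wheel (about (603,185)). I now descend to contact.

Request:
jog_arm --motion '[[[-0.003,0.001,0.006,0,0,0,1],[-0.003,0.001,0.01,0,0,0,1],[-0.003,0.001,0.012,0,0,0,1],[-0.003,0.001,0.013,0,0,0,1],[-0.003,0.001,0.014,0,0,0,1],[-0.003,0.001,0.014,0,0,0,1]]]'

```text
clock: 3.47
position: [0.5283, -0.1565, 0.0857]
ee_rot: [-2.387, -2.043, -0.0]
force: [0.0, -0.2, -0.1]
width: 0.002
gripper_force: 0.0
```

Request:
jog_arm --motion '[[[0,0,0.0005,0,0,0,1],[0,0,0.001,0,0,0,1],[0,0,0.001,0,0,0,1]]]'

```text
clock: 3.72
position: [0.5284, -0.1565, 0.0847]
ee_rot: [-2.387, -2.043, -0.0]
force: [0.0, 0.3, 0.9]
width: 0.006
gripper_force: 0.0
```

Request:
jog_arm --motion '[[[0,0,0.0005,0,0,0,1],[0,0,0.001,0,0,0,1],[0,0,0.001,0,0,0,1]]]'

```text
clock: 3.97
position: [0.5286, -0.1566, 0.0839]
ee_rot: [2.387, 2.042, 0.001]
force: [0.4, -0.4, 1.4]
width: 0.004
gripper_force: 1.2
```

Request:
jog_arm --motion '[[[0,0,0.0005,0,0,0,1],[0,0,0.001,0,0,0,1],[0,0,0.001,0,0,0,1]]]'

```text
clock: 4.22
position: [0.5296, -0.1568, 0.0834]
ee_rot: [2.385, 2.042, 0.002]
force: [0.9, 0.7, 5.7]
width: 0.008
gripper_force: 3.0
```

Contact at 5.7 N. I roll towards -x.

Request:
jog_arm --motion '[[[0,-0.003,0.0005,0,0,0,1],[0,-0.006,0.0005,0,0,0,1],[0,-0.009,0.0005,0,0,0,1],[0,-0.012,0.0005,0,0,0,1],[0,-0.014,0.0005,0,0,0,1],[0,-0.014,0.0005,0,0,0,1]]]'

```text
clock: 4.72
position: [0.518, -0.1551, 0.0849]
ee_rot: [2.383, 2.039, 0.008]
force: [1.0, 2.2, 24.3]
width: 0.003
gripper_force: 12.1
```

Request:
jog_arm --motion '[[[0,-0.001,-0.0015,0,0,0,1],[0,-0.003,-0.0015,0,0,0,1],[0,-0.006,-0.0015,0,0,0,1],[0,-0.009,-0.0015,0,0,0,1],[0,-0.009,-0.0015,0,0,0,1]]]'

```text
clock: 5.13
position: [0.5055, -0.1531, 0.084]
ee_rot: [2.387, 2.042, 0.001]
force: [-0.1, -0.0, 4.9]
width: 0.001
gripper_force: 2.5
```

Request:
jog_arm --motion '[[[0,0,-0.02,0,0,0,1],[0,0,-0.06,0,0,0,1],[0,0,-0.1,0,0,0,1],[0.04,0,-0.1,0,0,0,1],[0.08,0,-0.1,0,0,0,1],[0.12,0,-0.1,0,0,0,1],[0.16,0,-0.1,0,0,0,1],[0.2,0,-0.1,0,0,0,1],[0.2,0,-0.1,0,0,0,1]]]'

```text
clock: 5.88
position: [0.5369, 0.0545, 0.1827]
ee_rot: [-2.373, -2.054, -0.002]
force: [-0.6, 0.9, -0.1]
width: 0.007
gripper_force: 0.0
```

```bash
python3 - <<'E'
from h import *
a=get_image("top")[90:200,345:425,::-1];b=get_image("side")[140:200,270:350,::-1]
a=cv2.resize(a,None,fx=5,fy=5,interpolation=cv2.INTER_CUBIC);b=cv2.resize(b,None,fx=5,fy=5,interpolation=cv2.INTER_CUBIC)
o=np.zeros((550,800,3),np.uint8);o[:,:400]=a;o[:300,400:]=b;cv2.imwrite("pics/c3.png",o)
p=np.load("p.npy");c,s=np.cos(p[2]),np.sin(p[2])
for t in(-.3,0,.3):
    a=np.array([-.045+.03*np.sin(t),-.01]);P=[p[0]+c*a[0]-s*a[1],p[1]+s*a[0]+c*a[1],.055+.03*np.cos(t)]
    print(t,((proj("top",[P])[0]-[345,90]+.5)*5).round(),((proj("side",[P])[0]-[270,140]+.5)*5).round()+[400,0])
E
```

```text
-0.3 [215. 395.] [603. 113.]
0 [217. 374.] [586. 106.]
0.3 [219. 355.] [569. 105.]
```

View pics/c3.png

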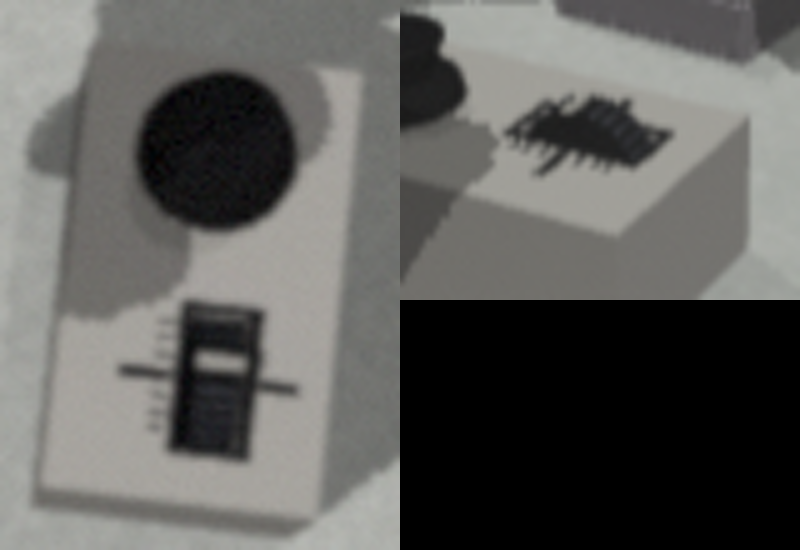

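In the top crop the bar sits at (222,361) and the top of the rim should be near (217,374), so θ ≈ +0.2. That is inside tolerance but thin, so I add another 6 mm stroke.

```bash
python3 go.py .003 .09
```

```text
shift [-0.2022  0.0126  0.0931] turn [-0.001  0.     0.005] tcp [0.5362 0.0467 0.1831] F [-0.6 -0.8 -0.3] 0.0021277936929483534 5.9833 [-0.68  0.38  0.66  1.88 -0.28  0.98 -0.04]
```

Request:
jog_arm --motion '[[[-0.04,0.012,0,0,0,0.005,1],[-0.08,0.012,0,0,0,0.005,1],[-0.12,0.012,0,0,0,0.005,1],[-0.16,0.012,0,0,0,0.005,1],[-0.202,0.012,0,0,0,0.005,1],[-0.202,0.012,0.04,0,0,0.005,1],[-0.202,0.012,0.075,0,0,0.005,1],[-0.202,0.012,0.093,0,0,0.005,1],[-0.202,0.012,0.093,0,0,0.005,1],[-0.202,0.012,0.093,0,0,0.005,1]]]'

```text
clock: 6.82
position: [0.5159, -0.1583, 0.0904]
ee_rot: [-2.394, -2.033, 0.003]
force: [-0.5, -0.4, 0.5]
width: 0.004
gripper_force: 0.0
```

```bash
python3 go.py .003 .084
```

```text
shift [0.0035 0.0018 0.0064] turn [-0.002  0.001 -0.007] tcp [ 0.5159 -0.1583  0.0904] F [-0.5 -0.4  0.5] 0.0040915161173233445 6.8167 [-0.24  0.51  0.61  1.97 -0.41  0.79  0.44]
```

Request:
jog_arm --motion '[[[0.002,0.002,0.002,0,0,0,1],[0.002,0.002,0.004,0,0,0,1],[0.002,0.002,0.0055,0,0,0,1],[0.002,0.002,0.0065,0,0,0,1],[0.002,0.002,0.0065,0,0,0,1]]]'

```text
clock: 7.23
position: [0.5205, -0.1551, 0.0852]
ee_rot: [2.39, 2.036, 0.003]
force: [0.5, 1.0, 6.6]
width: 0.005
gripper_force: 2.6
```

Request:
jog_arm --motion '[[[0,-0.002,0,0,0,0,1],[0,-0.004,0,0,0,0,1],[0,-0.006,0,0,0,0,1],[0,-0.007,0,0,0,0,1],[0,-0.007,0,0,0,0,1]]]'

```text
clock: 7.65
position: [0.5134, -0.1541, 0.0852]
ee_rot: [2.391, 2.036, 0.003]
force: [0.4, 0.9, 6.9]
width: 0.004
gripper_force: 3.5
```

Request:
jog_arm --motion '[[[0,0,-0.02,0,0,0,1],[0,0,-0.06,0,0,0,1],[0,0,-0.1,0,0,0,1],[0.04,0,-0.1,0,0,0,1],[0.08,0,-0.1,0,0,0,1],[0.12,0,-0.1,0,0,0,1],[0.16,0,-0.1,0,0,0,1],[0.2,0,-0.1,0,0,0,1],[0.2,0,-0.1,0,0,0,1],[0.2,0,-0.1,0,0,0,1]]]'

```text
clock: 8.48
position: [0.5443, 0.0465, 0.184]
ee_rot: [-2.385, -2.043, 0.0]
force: [-0.2, -0.9, 0.4]
width: 0.008
gripper_force: 0.0
```

```bash
python3 - <<'E'
from h import *
a=get_image("top")[90:200,345:425,::-1]
cv2.imwrite("pics/c4.png",cv2.resize(a,None,fx=5,fy=5,interpolation=cv2.INTER_CUBIC))
print(observe()["force"],observe()["clock"])
E
```

```text
[ 0.08224057 -0.95650226  0.14724675] 8.5333
```

View pics/c4.png

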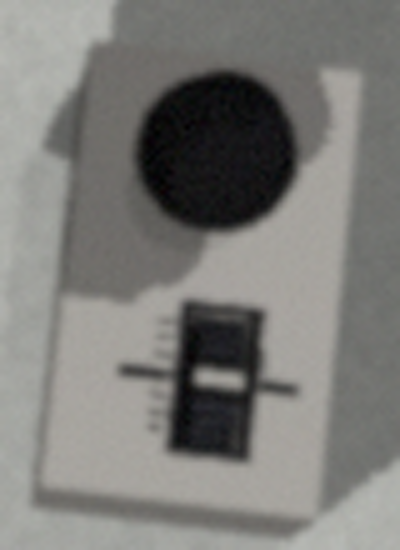

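The bar, at (219,378), now lies in line with the long mark, and the tool is clear.

```bash
python3 -c "
from cell import *
print(sign_off())"
```

```text
the job is handed in; nothing more can be done
None
```

I rolled the vortex mixer's thumbwheel until its white bar lined up with the long middle mark in the last top picture; the arm never touched the roller mixer, ended clear of everything, and the job was handed in at about 8.5 s.

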